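Start the bench laser and hold its shutter open

ROBOT

A 6-joint arm with a two-finger parallel gripper is mounted at the origin on a cart in front of the work surface, level with it; the furniture and walls round the work are solid. World frame = base frame: x ahead of the robot, y to its left, z up, the work surface at z = 0. Lengths are in mm, angles in degrees, forces in N, time in s.
With the tool pointing down it reaches from about 400 to 825 mm from the base axis. Payload 7 kg.
Tool frame: the origin (TCP) lies at the very end of the fingers, on their centre line; the grasp point (between the pads) lies 19 mm behind it; y points along the fingers, x is the direction in which the jaws open and shut, and the axes are right-handed (so a half turn about y gives the same grasp; the last joint's range is limited). The gripper opens to 85 mm and grips with 20 to 120 N. Pads are 22 mm wide; open, the fingers measure 114 mm over their backs; the gripper's body (76 mm by 85 mm) begins 54 mm behind the grasp point. The pads swing forward as they close: fully open they stand 13 mm farther back than shut.
Start: joints at [-53.91, 20.546, 0.682, 0, -70.136, -16.507], TCP at [226.222, -635.939, 231.302] pointing down, gripper open.
Joint ranges: [-176.03, 176.03], [-82.01, 121.73], [-58.28, 71.71], [-173.87, 95.51], [-174.79, -0.11], [-173.66, 173.66]. Speed limits (degrees/s): [136.94, 136.94, 172.46, 180, 180, 180].

INTERFACE

Orientations are given as a 3x3 rotation matrix whose columns are the frame's x, y, z axes.
In Python, from plant import * gives the robot as it stands.
- The arm moves only by the tool step_arm, never from a script. Its argument "commands" is a list that holds one entry, the list of rows, each a list of 7 numbers: the opening, from -1 (shut) to 1 (fully open), so that 0 is half open, then the shift along the tool's x, y, z in cm, then the turn, a rotation vector about the tool's x, y, z in degrees. A call has 1 to 5 rows; each row is the pose to reach, as a shift and turn from the pose commanded when the call began, along the tool's axes at that moment; what a row does not reach only later rows make up. A row lasts 1/8 s, in which the tool goes at most 62.5 mm and 10.7 degrees, less where a joint would pass 70% of its speed; a pose out of reach is approached as far as the arm can. A call with a gripper value outside its range is refused whole. The fingers move at their own pace and stop on an object; "squeeze" is the grip in N (left out, the last holds). Time passes only in rows, so rows that repeat a pose let the fingers close. It gives the time, the measured TCP pose, the force and the opening at its end, in the units of the state.
- observe(): the state, without advancing time (a new reading comes with each control period).
- read_camera(name): name is "side" or "top"; returns the picture (420x560x3 uint8, red, green, blue); there is no depth.
- calibration(name): a dict with "K" (3x3 intrinsics, pixels), "pose" (4x4, takes a point from camera to world coordinates). Camera axes: x right, y down, z forward; pixel columns grow to the right and rows downward; lengths in mm; the calibration is good to about 2 mm. A picture is of the moment at which its call begins. calibration takes no time and is no camera call.
- finish_job(): hands the job in, once; it reports no verdict.
Trained networks look in the newest picture that a camera, given by its name, has taken for a name from the list of things; names that differ only in an ending like _2 or _b are one class to them, and where a whole thing is asked for, a point or a joint stands for the part that bears it (a point fixed in the world has none). Each returns a list of dicts, best first, with "score" (0 to 1); they miss things now and then, are a little off and sometimes report something else, mostly with a low value. They report only what shows in the picture. A call takes as long as a camera call.
- recognise(camera, target): "box" ([left, top, right, bottom] in pixels, round what is visible of it).
- tip_of(camera, target): "point" ([column, row] in pixels: a listed point, or the origin of a listed thing).
The state is a dict: "clock": time; "joint_pos": joint angles; "dq": joint speeds; "tau": joint torques, N m; "eef_pos": TCP position; "tool_rot": TCP orientation; "wrist_force": force on the tool from outside, world axes, zero at the start; "torque": the same for the moment, N m; "grip_width": finger opening in mm.
Only numpy, scipy, OpenCV 4.12 (cv2) and the standard library are available. Lean on these libraries where they do the work, as an engineer would, in place of code of your own. Each camera call takes 0.05 s, during which the arm holds its last target.

TASK

Start the bench laser with closed fingertips, in this order: tip the controller's rocker fully on by pushing down its raised rear half (the one with the white dot), press the blue reset button all the way down and let it come up again, then press the green shutter button all the way down and keep it down. The program finishes while still holding the green button down. Never press the red or the yellow button, and leave the loose tools and parts round the controller where they are.

Things in the scene. Friction and masses are not known exactly. Their poses are not given: they have to be found in the camera images.
- console: Laser controller: grey box 170 (x) x 230 (y) x 50 mm high, bright metal top, bolted down. Origin: centre of its underside, on the bench; x points to its rear (away from the robot), y to its left. On top, mm: rocker at (0, 75), rocking fore and aft; four round buttons at x = 34 and -34, y = -6 and -72; which colour is in which of the four places varies.
- rocker (a joint): Mains rocker, rad: 0 = off (rear half, with white dot, 0.4 rad up, its end 72 mm above the bench; front half level), 0.40 = on (rear half level, 61 mm above the bench). Starts within 0.05 of off. Stays where left; 2 N near the rear end tips it. Each half 29 mm long, 28 wide; pivot along y at 61 mm height. Surround: 53 mm high behind the rear end, 57 at its sides.
- rocker_high (a point): Centre of the white dot on the face of the rocker's rear half, 20.5 mm from the pivot; moves with it (about 69 mm above the bench when off, 61 mm when on).
- dark_box_corner (a point): Top left front corner, 262 mm above the bench, of a big fixed dark box that stands to the right of and behind the controller. From this corner its walls run 0.38 m to the right and a little towards the robot (direction x -0.26, y -0.97) and 0.48 m away from the robot (x 0.97, y -0.26). Pass in front of it or above it.
- blue_base: Round black housing, 44 mm across and 12 mm high, of the blue push button (interlock reset), fixed on the controller, carrying the blue cap. Origin: centre of its underside, 50 mm above the bench.
- blue_top (a point): Centre of the top face of the blue cap, 28 mm across, which stands 10 mm proud of its housing when up (72 mm above the bench); moves down with it.
- blue (a joint): Travel of the blue button, m: 0 = up, 0.006 = fully down. Sprung: starts to move at 1.5 N, fully down at 5 N, comes up by itself.
- green_base: Round black housing, 44 mm across and 12 mm high, of the green push button (shutter, open only as long as it is held down), fixed on the controller, carrying the green cap. Origin: centre of its underside, 50 mm above the bench.
- green_top (a point): Centre of the top face of the green cap, 28 mm across, which stands 10 mm proud of its housing when up (72 mm above the bench); moves down with it.
- green (a joint): Travel of the green button, m: 0 = up, 0.006 = fully down. Sprung: starts to move at 1.5 N, fully down at 5 N, comes up by itself.
- yellow_base: Round black housing, 44 mm across and 12 mm high, of the yellow push button (not needed), fixed on the controller, carrying the yellow cap. Origin: centre of its underside, 50 mm above the bench.
- yellow_top (a point): Centre of the top face of the yellow cap, 28 mm across, which stands 10 mm proud of its housing when up (72 mm above the bench); moves down with it.
- yellow (a joint): Travel of the yellow button, m: 0 = up, 0.006 = fully down. Sprung: starts to move at 1.5 N, fully down at 5 N, comes up by itself.
- red_base: Round black housing, 44 mm across and 12 mm high, of the red push button (laser stop, not to be pressed), fixed on the controller, carrying the red cap. Origin: centre of its underside, 50 mm above the bench.
- red_top (a point): Centre of the top face of the red cap, 28 mm across, which stands 10 mm proud of its housing when up (72 mm above the bench); moves down with it.
- red (a joint): Travel of the red button, m: 0 = up, 0.006 = fully down. Sprung: starts to move at 1.5 N, fully down at 5 N, comes up by itself.
- driver_1: black-handled ball-end driver lying in front of the controller, 26x134x26 mm, loose. Bystander. Its length lies along its y axis. Origin: centre of its underside.
- marker_0: white marker pen with a red cap, lying behind the controller, 17x135x16 mm, loose. Bystander. Its length lies along its y axis. Origin: centre of its underside.
- vial_2: amber vial with a white cap, standing to the right of the controller, 23x23x52 mm, loose. Bystander. Origin: centre of its underside.
- lens_0: black ring lens mount standing to the right of the controller, 21x36x31 mm, loose. Bystander. Origin: centre of its underside.
- hexkey_0: dark hex key lying to the left of the controller, 30x88x4 mm, loose. Bystander. Its length lies along its y axis. Origin: centre of its underside.

How it is judged (in metres and radians):
On the way, in this order (a step that is already met when the one before it is completed fails the run):
1. the rocker is on (value of joint rocker above 0.33 rad and value of joint each of green, blue below 0.002 m), for 0.1 s.
2. the blue button is pressed down (value of joint rocker above 0.33 rad and value of joint blue above 0.004 m), for 0.05 s.
3. the blue button is up again (value of joint rocker above 0.33 rad and value of joint blue below 0.0015 m), for 0.1 s.
4. the green button is held down by the fingers (all of step 3 and value of joint green above 0.004 m and contact force between the fingers and green_base above 1 N), for 0.2 s.
At the end, for the whole second after the job is handed in: Rocker on (over 0.33 of 0.40 rad); green button held at least 4 of its 6 mm down by the fingers with more than 1 N; blue, red and yellow up (within 1.5 mm); every loose bystander within 20 mm of where it stood (all of step 4 and value of joint each of red, yellow below 0.0015 m and distance of each of driver_1, marker_0, vial_2, lens_0, hexkey_0 from where it was at the start of the episode below 0.02 m); the arm keeps its last pose, push and grip.
It fails at once if the red or the yellow button is pressed (over 2 mm) (value of joint any of red, yellow above 0.002 m).
It fails at once if blue or green is pressed before the rocker is on (not (value of joint rocker above 0.33 rad) and value of joint any of blue, green above 0.004 m).
It fails at once if blue and green are pressed together (value of joint each of blue, green above 0.003 m).
It fails at once if a loose bystander is lifted, carried or pushed more than 20 mm (distance of any of driver_1, marker_0, vial_2, lens_0, hexkey_0 from where it was at the start of the episode above 0.02 m).
It also fails if it takes over 42 s, if anything falls off the work surface, if the arm or the gripper's body presses on something with over 40 N, if the wrist force passes 120 N, or if a joint passes its speed limit or range.

## Working session

There is one attempt and no reset: what is moved stays moved. The work goes in short steps, Python scripts to look and compute and a tool call to move; the robot and the scene stay as the last step left them, time stands still between calls to the robot, and variables do not carry over. Pictures are saved under pics/ and viewed, and the job is handed in when it is done.

Besides the shell and the picture viewer there is one more tool, called after "Call:" in YAML: its name, and indented under it one key for each argument. step_arm: Moves the arm, as the interface text tells. Its arguments: {"type":"object","properties":{"commands":{"type":"array"},"squeeze":{"type":"number"}},"required":["commands"]}

```bash
mkdir -p pics; ls; python3 - <<'E'
from plant import *
import cv2
s=observe()
for k in s: print(k,s[k])
for c in("side","top"):
    im=read_camera(c); cv2.imwrite(f"pics/{c}0.png",im[:,:,::-1])
    d=calibration(c); print(c,d["K"],d["pose"])
    for t in ["rocker_high","blue_top","green_top","yellow_top","red_top","dark_box_corner","console"]:
        print(c,t,[(round(r["score"],2),r["point"]) for r in tip_of(c,t)[:2]])
E
```

```text
pics
clock 0.0
joint_pos [-5.39123049e+01  2.05921256e+01  6.33651834e-01 -2.01754622e-02
 -7.01353118e+01 -1.65054804e+01]
dq [ 0.00701005  0.03267418  0.03230905 -0.03877124  0.03167108  0.06599112]
tau [-5.76483126e-04 -5.83321631e+01  2.93407899e+01  6.93643525e+00
 -5.95617603e-03 -3.98225802e-05]
eef_pos [ 226.03176021 -635.52093522  230.35478347]
tool_rot [[-3.35045558e-01 -6.96511456e-04 -9.42201671e-01]
 [ 9.42200460e-01  1.51783277e-03 -3.35046249e-01]
 [ 1.66346812e-03 -9.99998606e-01  1.47710287e-04]]
wrist_force [-0.44100631  0.01031725  0.66020245]
torque [-0.0004126  -0.00306265 -0.01739461]
grip_width 85.55470411770455
side [[380.06066054   0.         276.75588841]
 [  0.         380.06066054 211.4895258 ]
 [  0.           0.           1.        ]] [[-6.09700526e-01 -4.50011705e-01  6.52498838e-01  1.22362137e+01]
 [-7.92318386e-01  3.22866948e-01 -5.17676066e-01  6.31861932e+02]
 [ 2.22899808e-02 -8.32614196e-01 -5.53404696e-01  6.28717644e+02]
 [ 0.00000000e+00  0.00000000e+00  0.00000000e+00  1.00000000e+00]]
side rocker_high [(0.52, [247.2, 272.6]), (0.46, [276.9,
[... 229 characters left out ...]
(0.3, [293.1, 267.7])]
top [[434.52379583   0.         274.75607609]
 [  0.         434.52379583 216.21743443]
 [  0.           0.           1.        ]] [[ 2.69116292e-02 -9.79085863e-01  2.01659705e-01  3.28603218e+02]
 [-9.99637624e-01 -2.62331991e-02  6.03651917e-03  1.77282007e+02]
 [-6.20091393e-04 -2.01749081e-01 -9.79437044e-01  1.17722011e+03]
 [ 0.00000000e+00  0.00000000e+00  0.00000000e+00  1.00000000e+00]]
top rocker_high [(0.77, [228.6, 229.5])]
top blue_top [(0.66, [259.2, 250.7])]
top green_top [(0.67, [317.4, 261.1]), (0.42, [257.8, 252.6])]
top yellow_top [(0.46, [283.5, 220.9])]
top red_top [(0.6, [260.9, 223.4])]
top dark_box_corner []
top console [(0.64, [259.7, 240.9])]
```

View pics/side0.png

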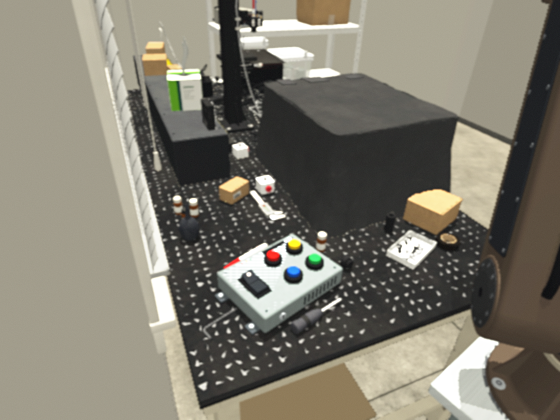

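View pics/top0.png

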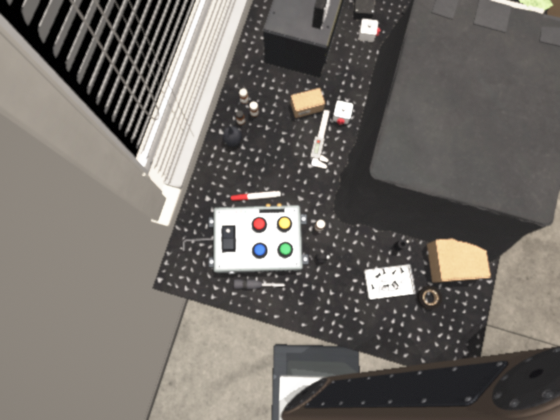

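```bash
python3 - <<'E'
import cv2
im=cv2.imread("pics/top0.png")[160:340,180:380]
cv2.imwrite("pics/top0z.png",cv2.resize(im,None,fx=3.3,fy=3.3,interpolation=cv2.INTER_CUBIC))
im=cv2.imread("pics/side0.png")[190:340,180:380]
cv2.imwrite("pics/side0z.png",cv2.resize(im,None,fx=4,fy=4,interpolation=cv2.INTER_CUBIC))
E
```

```text
(no output)
```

View pics/top0z.png

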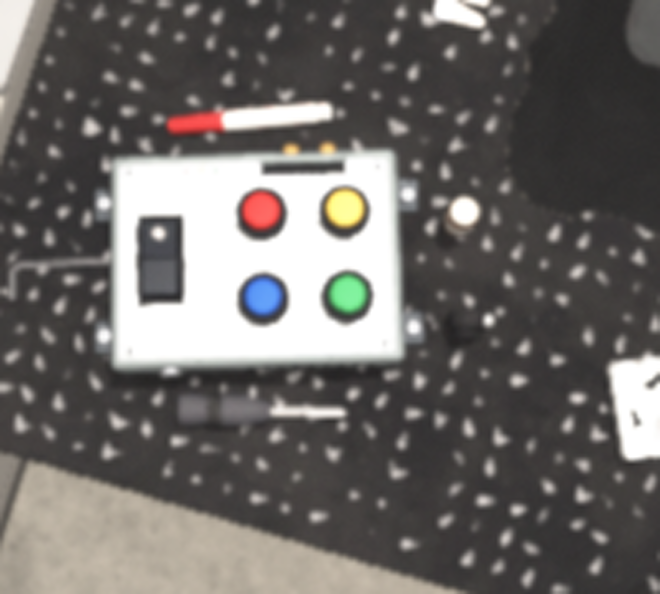

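View pics/side0z.png

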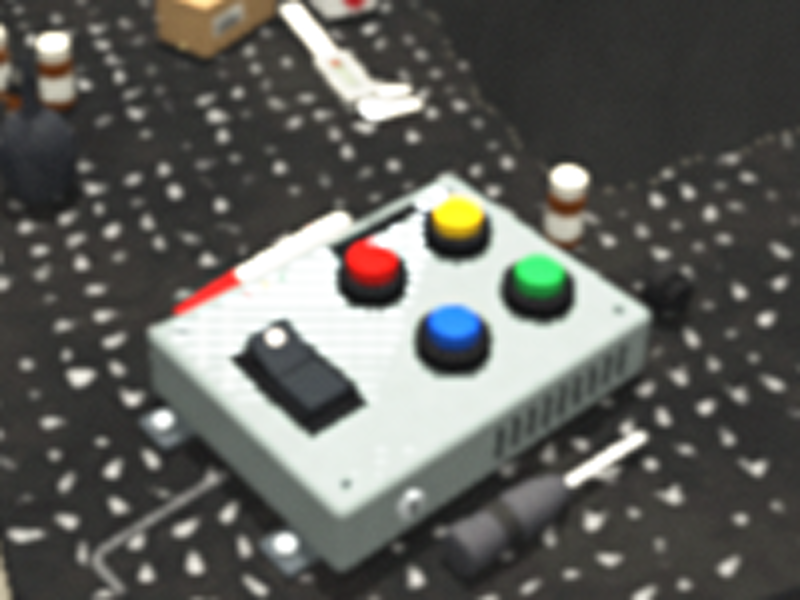

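The side picture shows the controller with dot at about (249,274), red (273,256), yellow (294,245), blue (294,271) and green (315,260). The top picture shows the dot at (228,230), red (259,224), yellow (284,223), blue (260,250) and green (285,249). The network's top green of (317,261) is actually the lens and its blue/green doubles are off, so I'm segmenting by colour and fitting the console pose.

```bash
cat > h.py <<'E'
import numpy as np, cv2
from plant import *
from scipy.optimize import least_squares
P={"red":(34,-6,72),"yellow":(34,-72,72),"blue":(-34,-6,72),"green":(-34,-72,72),"dot":(18.9,75,69)}
SEED={"top":{"red":(259,224),"yellow":(284,223),"blue":(260,250),"green":(285,249),"dot":(228,230)},
"side":{"red":(273,256),"yellow":(294,245),"blue":(294,272),"green":(315,259),"dot":(248.7,274.5)}}
HUE={"red":(172,6),"yellow":(22,36),"blue":(100,120),"green":(60,88)}
def proj(c,p):
    d=calibration(c);T=np.linalg.inv(d["pose"]);q=T[:3,:3]@np.asarray(p,float)+T[:3,3];q=d["K"]@q;return q[:2]/q[2]
def back(c,uv,z):
    d=calibration(c);r=d["pose"][:3,:3]@np.linalg.inv(d["K"])@np.array([uv[0],uv[1],1.]);o=d["pose"][:3,3]
    return o+r*(z-o[2])/r[2]
def seg(im,name,seed):
    hsv=cv2.cvtColor(im,cv2.COLOR_RGB2HSV);h=hsv[...,0].astype(int)
    y,x=np.mgrid[:im.shape[0],:im.shape[1]];near=np.hypot(x-seed[0],y-seed[1])<10
    if name=="dot":
        near=np.hypot(x-seed[0],y-seed[1])<3; w=im.min(2).astype(float)-90;w[~near]=0;w=w.clip(0)
        return np.array([(w*x).sum(),(w*y).sum()])/w.sum()
    a,b=HUE[name];m=((h>=a)&(h<=b) if a<b else (h>=a)|(h<=b))&(hsv[...,1]>110)&(hsv[...,2]>90)&near
    return np.array([x[m].mean(),y[m].mean()])
E
python3 - <<'E'
from h import *
U={}
for c in("top","side"):
    im=cv2.imread(f"pics/{c}0.png")[:,:,::-1].copy()
    for n in P:
        U[c,n]=seg(im,n,SEED[c][n]); print(c,n,U[c,n].round(1),back(c,U[c,n],P[n][2]).round(1))
def W(v,n):
    p=P[n];a=v[2];return np.array([v[0]+np.cos(a)*p[0]-np.sin(a)*p[1],v[1]+np.sin(a)*p[0]+np.cos(a)*p[1],p[2]])
for cams in(("top",),("side",),("top","side")):
    f=lambda v:np.concatenate([proj(c,W(v,n))-U[c,n] for c in cams for n in P])
    r=least_squares(f,[480,190,0],loss="soft_l1");print(cams,r.x,np.abs(r.fun).max());
for n in P: print(n,W(r.x,n).round(1))
print(r.fun.round(1))
print("corner",back("side",(334,140),262))
E
```

```text
top red [258.6 223.5] [535.8 225.4  72. ]
top yellow [283.9 223.1] [538.7 160.   72. ]
top blue [259.3 249.5] [468.3 221.2  72. ]
top green [284.9 248.7] [472.  155.8  72. ]
top dot [227.7 230.2] [516.7 304.9  69. ]
side red [272.2 255.4] [533.  228.5  72. ]
side yellow [294.  244.4] [534.6 163.3  72. ]
side blue [293.  271.5] [464.3 224.3  72. ]
side green [314.3 258.7] [468.4 159.1  72. ]
side dot [248.5 274. ] [516.9 303.7  69. ]
('top',) [5.01655466e+02 2.29438976e+02 5.34200997e-02] 0.2957640167354043
('side',) [4.98820417e+02 2.31750344e+02 4.58369169e-02] 1.4295783255336119
('top', 'side') [5.00927088e+02 2.29993150e+02 4.92481091e-02] 1.3726079063285397
red [535.2 225.7  72. ]
yellow [538.4 159.8  72. ]
blue [467.3 222.3  72. ]
green [470.5 156.4  72. ]
dot [516.1 305.8  69. ]
[-0.1  0.2  0.1  0.1 -0.4  0.4 -0.2  0.6 -0.4  0.2  0.4 -1.   0.1 -1.4
 -0.2 -1.1  0.2 -0.9 -0.6  0.6]
corner [613.73228269 -18.50501557 262.        ]
```

Call:
step_arm:
  commands:
    - [[-1, 39, 0, -35.5, 0, 17, 0], [-1, 39, 0, -35.5, 0, 17, 0], [-1, 39, 0, -35.5, 0, 17, 0], [-1, 39, 0, -35.5, 0, 17, 0], [-1, 39, 0, -35.5, 0, 17, 0]]
  squeeze: 30

```text
clock: 1.42
eef_pos: [347.4, -346.1, 231.6]
tool_rot: [[-0.045, 0.001, -0.999], [0.999, -0.0, -0.045], [-0.0, -1.0, -0.001]]
wrist_force: [1.0, -0.1, 0.5]
grip_width: -0.1
```

Call:
step_arm:
  commands:
    - [[-1, 24.2, 0, -9.4, 0, 0, 0], [-1, 24.2, 0, -9.4, 0, 0, 0], [-1, 24.2, 0, -9.4, 0, 0, 0], [-1, 24.2, 0, -9.4, 0, 0, 0], [-1, 24.2, 0, -9.4, 0, 0, 0]]

```text
clock: 2.05
eef_pos: [431.0, -98.7, 231.7]
tool_rot: [[-0.05, 0.001, -0.999], [0.999, 0.0, -0.05], [0.0, -1.0, -0.001]]
wrist_force: [-0.2, -1.4, -0.3]
grip_width: 0.0
```

Call:
step_arm:
  commands:
    - [[-1, 39.9, 7, -10.8, 0, 0, 0], [-1, 39.9, 7, -10.8, 0, 0, 0], [-1, 39.9, 7, -10.8, 0, 0, 0], [-1, 39.9, 7, -10.8, 0, 0, 0], [-1, 39.9, 7, -10.8, 0, 0, 0]]

```text
clock: 2.68
eef_pos: [497.4, 200.2, 179.1]
tool_rot: [[-0.045, 0.001, -0.999], [0.999, 0.0, -0.045], [0.0, -1.0, -0.001]]
wrist_force: [1.4, -0.0, 0.8]
grip_width: -0.2
```

Call:
step_arm:
  commands:
    - [[-1, 10.4, 6.9, -2.6, 0, 0, 0], [-1, 10.4, 6.9, -2.6, 0, 0, 0], [-1, 10.4, 6.9, -2.6, 0, 0, 0], [-1, 10.4, 6.9, -2.6, 0, 0, 0]]

```text
clock: 3.18
eef_pos: [518.3, 303.3, 109.6]
tool_rot: [[-0.045, -0.001, -0.999], [0.999, -0.001, -0.045], [-0.001, -1.0, 0.001]]
wrist_force: [-0.5, 0.2, 0.8]
grip_width: -0.2
```

```bash
python3 - <<'E'
from h import *
s=observe();print(s["clock"],s["eef_pos"],s["wrist_force"])
for c in("side","top"):
    im=read_camera(c); cv2.imwrite(f"pics/{c}1.png",im[:,:,::-1])
    t=proj(c,s["eef_pos"]);print(c,t)
a=cv2.imread("pics/side1.png")[190:340,180:380];b=cv2.imread("pics/top1.png")[160:310,180:380]
cv2.imwrite("pics/z1.png",cv2.resize(np.vstack([a,b]),None,fx=2,fy=2,interpolation=cv2.INTER_CUBIC))
E
```

```text
3.175 [518.30335178 303.27602196 109.64204455] [-0.50115881  0.22103199  0.78217454]
side [247.91000583 258.95755082]
top [226.60963536 226.77162453]
```

View pics/z1.png

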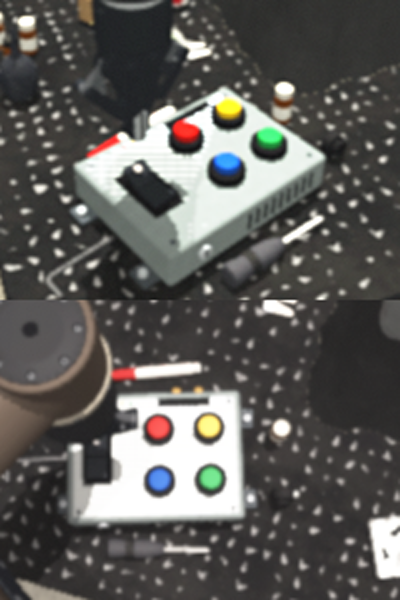

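Fingertips show at about (249,258) in the side picture against a projected (248,259), so they agree. Descending onto the rocker's rear half.

Call:
step_arm:
  commands:
    - [[-1, 0.2, 2.5, -0.1, 0, 0, 0], [-1, 0.2, 3.5, -0.1, 0, 0, 0], [-1, 0.2, 4, -0.1, 0, 0, 0], [-1, 0.2, 4.4, -0.1, 0, 0, 0]]

```text
clock: 3.78
eef_pos: [519.8, 306.0, 67.0]
tool_rot: [[-0.045, 0.001, -0.999], [0.999, 0.001, -0.045], [0.001, -1.0, -0.001]]
wrist_force: [1.2, -1.1, 2.1]
grip_width: -0.3
```

Call:
step_arm:
  commands:
    - [[-1, 0, 0.3, 0, 0, 0, 0], [-1, 0, 0.5, 0, 0, 0, 0], [-1, 0, 0.6, 0, 0, 0, 0], [-1, 0, 0.6, 0, 0, 0, 0]]

```text
clock: 4.28
eef_pos: [519.4, 306.4, 61.1]
tool_rot: [[-0.046, 0.001, -0.999], [0.999, 0.001, -0.046], [0.001, -1.0, -0.001]]
wrist_force: [-0.6, -0.8, 7.6]
grip_width: 0.2
```

Call:
step_arm:
  commands:
    - [[-1, 0, 0.1, 0, 0, 0, 0], [-1, 0, 0.2, 0, 0, 0, 0], [-1, 0, 0.2, 0, 0, 0, 0]]

```text
clock: 4.65
eef_pos: [519.5, 306.4, 60.9]
tool_rot: [[-0.046, 0.002, -0.999], [0.999, 0.001, -0.046], [0.001, -1.0, -0.002]]
wrist_force: [-7.0, -3.3, 22.0]
grip_width: -0.2
```

Hard stop at z≈61 with 22 N. Lifting, then moving over blue.

Call:
step_arm:
  commands:
    - [[-1, 0, -2, 0, 0, 0, 0], [-1, 0, -4.2, 0, 0, 0, 0], [-1, -5, -4.2, 3.5, 0, 0, 0], [-1, -8.2, -4.2, 5.6, 0, 0, 0], [-1, -8.2, -4.2, 5.6, 0, 0, 0]]

```text
clock: 5.28
eef_pos: [465.0, 219.5, 100.2]
tool_rot: [[-0.044, -0.001, -0.999], [0.999, -0.0, -0.044], [-0.0, -1.0, 0.001]]
wrist_force: [-0.1, 0.3, -0.6]
grip_width: -0.3
```

```bash
python3 - <<'E'
from h import *
s=observe();print(s["clock"],s["eef_pos"],s["wrist_force"])
for c in("side","top"):
    im=read_camera(c); cv2.imwrite(f"pics/{c}2.png",im[:,:,::-1])
    print(c,proj(c,s["eef_pos"]))
a=cv2.imread("pics/side2.png")[215:315,205:335];b=cv2.imread("pics/top2.png")[180:280,200:330]
cv2.imwrite("pics/z2.png",cv2.resize(np.hstack([a,b]),None,fx=3,fy=3,interpolation=cv2.INTER_CUBIC))
E
```

```text
5.275 [465.01786204 219.46646988 100.24609791] [-0.12787884  0.28710977 -0.61051882]
side [295.20803079 260.3884913 ]
top [259.57203214 249.37499045]
```

View pics/z2.png

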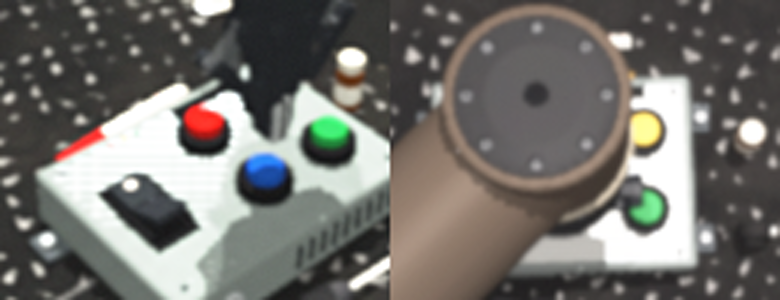

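Blue fingers tip at about (296,260) in the side picture agrees with (295,260) projected; dot is now near (248,277). Checking that against the rocker-on prediction.

```bash
python3 - <<'E'
from h import *
v=[501.2,229.8,0.051]
def W(p):
    a=v[2];return np.array([v[0]+np.cos(a)*p[0]-np.sin(a)*p[1],v[1]+np.sin(a)*p[0]+np.cos(a)*p[1],p[2]])
print("off",proj("side",W((18.9,75,69))),"on",proj("side",W((20.5,75,61))))
for i in(0,2):
    im=cv2.imread(f"pics/side{i}.png")[:,:,::-1].copy();print(seg(im,"dot",(248.5,275.5)))
a=[cv2.imread(f"pics/side{i}.png")[250:300,225:285] for i in(0,2)]
cv2.imwrite("pics/z3.png",cv2.resize(np.hstack(a),None,fx=6,fy=6,interpolation=cv2.INTER_CUBIC))
E
```

```text
off [247.89246202 274.51161974] on [247.5161011  276.88113041]
[248.40787338 274.26176948]
[248.07292348 275.86102027]
```

View pics/z3.png

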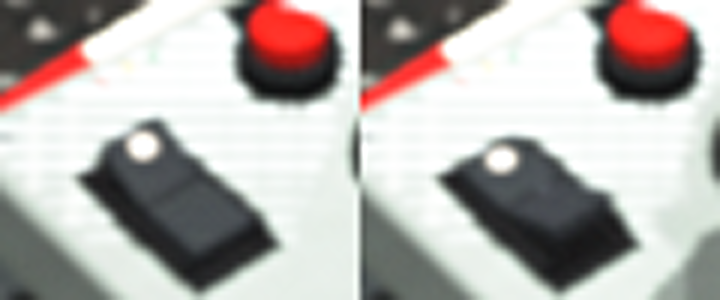

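The rocker's front half is up and its rear half is level, so it is on. Pressing blue.

Call:
step_arm:
  commands:
    - [[-1, 0.2, 1.5, -0.2, 0, 0, 0], [-1, 0.2, 2.5, -0.2, 0, 0, 0], [-1, 0.2, 3.0, -0.2, 0, 0, 0], [-1, 0.2, 3.4, -0.2, 0, 0, 0], [-1, 0.2, 3.6, -0.2, 0, 0, 0]]

```text
clock: 6.0
eef_pos: [468.7, 223.8, 65.5]
tool_rot: [[-0.046, 0.0, -0.999], [0.999, -0.0, -0.046], [-0.0, -1.0, -0.0]]
wrist_force: [-13.6, -1.4, 33.3]
grip_width: -0.2
```

Call:
step_arm:
  commands:
    - [[-1, 0, 0, 0, 0, 0, 0], [-1, 0, -1.5, 0, 0, 0, 0], [-1, 0, -3.5, 0, 0, 0, 0], [-1, -4, -3.5, 0.1, 0, 0, 0], [-1, -6.7, -3.5, 0.1, 0, 0, 0]]

```text
clock: 6.62
eef_pos: [470.7, 155.8, 99.5]
tool_rot: [[-0.045, 0.0, -0.999], [0.999, 0.0, -0.045], [0.0, -1.0, -0.0]]
wrist_force: [1.1, 0.2, -0.1]
grip_width: -0.2
```

```bash
python3 - <<'E'
from h import *
s=observe();print(s["clock"],s["eef_pos"],s["wrist_force"])
im=read_camera("side"); cv2.imwrite(f"pics/side3.png",im[:,:,::-1])
print(observe()["eef_pos"],proj("side",s["eef_pos"]))
a=cv2.imread("pics/side3.png")[215:315,215:345]
cv2.imwrite("pics/z4.png",cv2.resize(a,None,fx=5,fy=5,interpolation=cv2.INTER_CUBIC))
E
```

```text
6.625 [470.68464048 155.75133933  99.49403605] [ 1.08449267  0.23570125 -0.07054239]
[469.92943538 153.39349862  99.19583811] [315.70034024 248.02846966]
```

View pics/z4.png

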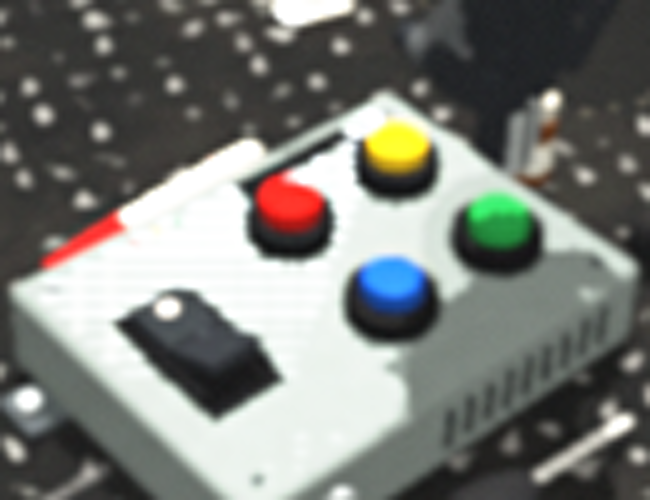

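The picture shows blue up at about (293,272), the rocker on, and the fingers over green at about (318,249). Pressing green.

Call:
step_arm:
  commands:
    - [[-1, 0.3, 1.5, 0, 0, 0, 0], [-1, 0.3, 2.4, 0, 0, 0, 0], [-1, 0.3, 2.9, 0, 0, 0, 0], [-1, 0.3, 3.3, 0, 0, 0, 0], [-1, 0.3, 3.5, 0, 0, 0, 0]]

```text
clock: 7.3
eef_pos: [470.5, 159.9, 65.5]
tool_rot: [[-0.046, -0.0, -0.999], [0.999, -0.001, -0.046], [-0.001, -1.0, 0.0]]
wrist_force: [-16.1, -0.5, 36.2]
grip_width: 0.0
```

Call:
step_arm:
  commands:
    - [[-1, 0, 0, 0, 0, 0, 0], [-1, 0, 0, 0, 0, 0, 0], [-1, 0, 0, 0, 0, 0, 0]]

```text
clock: 7.68
eef_pos: [470.4, 159.9, 65.7]
tool_rot: [[-0.046, 0.0, -0.999], [0.999, -0.0, -0.046], [-0.0, -1.0, -0.0]]
wrist_force: [-10.6, -0.4, 23.4]
grip_width: -0.1
```

```bash
python3 - <<'E'
from h import *
s=observe();print(s["clock"],s["eef_pos"],s["wrist_force"])
im=read_camera("side"); cv2.imwrite(f"pics/side4.png",im[:,:,::-1])
s=observe();print(s["clock"],s["eef_pos"],s["wrist_force"])
a=cv2.imread("pics/side4.png")[215:315,215:345]
cv2.imwrite("pics/z5.png",cv2.resize(a,None,fx=5,fy=5,interpolation=cv2.INTER_CUBIC))
E
```

```text
7.675 [470.40047177 159.88712987  65.7313167 ] [-10.56767112  -0.44919463  23.44271461]
7.725 [470.42006452 159.9162926   65.75721786] [-10.49258661  -1.42538422  23.7153213 ]
```

View pics/z5.png

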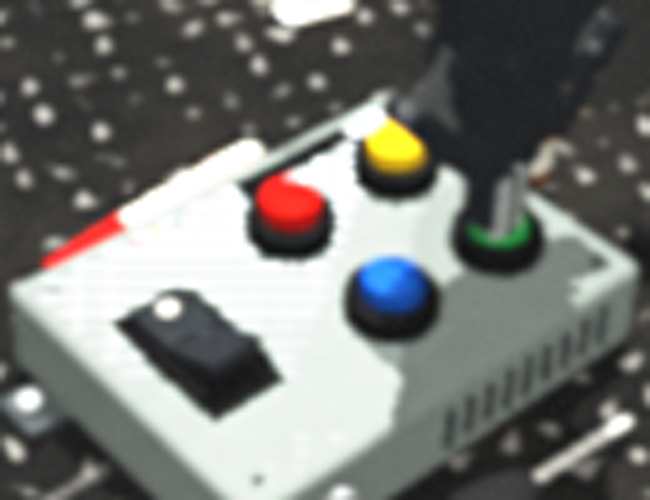

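The picture shows the fingers on green at about (316,259) with its cap sunk, blue up, and the rocker on. The force is steady at 23 N, so I'm handing in.

```bash
python3 -c "
from plant import *
print(finish_job()); s=observe(); print(s['clock'],s['eef_pos'],s['wrist_force'])"
```

```text
the job is handed in; nothing more can be done
None
the job is handed in; nothing more can be done
```

I ran the full sequence and handed the job in at about 7.7 s with the closed fingers still holding the green button down. `finish_job()` reports no verdict.

- **Rocker:** I pushed the rear half down until it stopped at about 61 mm with 22 N. The next picture showed the rear half level and the front half up.
- **Blue:** I pressed it until the fingertips reached 65.5 mm (fully down is 66 mm) with 33 N, then released it. It showed as up in the picture taken before I pressed green.
- **Green:** The fingertips settled at 65.7 mm, so it is fully down, with a steady vertical force of about 23 N. There was also about 10 N of sideways force.
- **Red, yellow and loose parts:** Red and yellow were never touched and showed as up. I never moved the fingers near the loose parts. I did not measure their positions again at the end.
- **Disagreements:** The network's first green point in the top picture was wrong (it lay on the lens mount), so I used colour segmentation and a pose fit instead. The two cameras differed by 3–4 mm on the button positions, which was small next to the 28 mm caps.

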